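Open the bench incubator and take out the amber dish

TASK

The incubation is over: lift the teal cover of the bench incubator off its seat and slide it sideways in its channels all the way to the stop at the parking end, leaving it lying flat there so that the chamber can air. Then take the dish of amber agar out of the chamber and set it down gently, lid up, on a free part of the brown paper; leave the red dish lying in its place in the chamber and do not knock the things on the paper.

Things in the scene. Friction and masses are not known exactly. Their poses are not given: they have to be found in the camera images.
- incubator: White bench incubator, fixed; place and yaw vary. 260 (x) x 430 (y) x 119 mm high. Origin: centre of its underside, on the bench; z up; y along its length: covered chamber in the +y half, flat parking deck (top at z = 95 mm) in the -y half; fascia with display and dial on its -x side. Black end stops, tops at z = 113 mm: parking end face at y = -190, other end at y = +197 mm
- chamber (a point): Centre of the chamber's bare metal floor: incubator x = 0, y = +98, z = 52 mm; axes as the incubator's. The chamber is a square well, 156 x 156 mm, open at the top once uncovered. Round its mouth is the cover's seat, at z = 85 mm in a pocket 10 mm deep, whose upright ends keep the seated cover (top flush with the deck) from sliding
- cover: Loose teal slab, 182 (x) x 176 (y) x 10 mm, 0.3 to 0.65 kg, closed at the start with 3 mm of play all round. Origin: centre of its underside; axes as the incubator's. Closed: origin at incubator (0, +98, 85) mm; parked against the stop, lying on the deck: (0, -102, 95) mm. It must rise more than 10 mm to leave the pocket, then slides along the incubator's -y
- rear_channel (a point): Middle of the inner edge of the rear channel's lip: incubator (82, 0, 115) mm; the front channel mirrors it at x = -82. These aluminium C-channels run the whole length and hold the cover's x edges: 188 mm wide inside, underside of the lips at z = 115, top at z = 119 mm. So the cover can rise at most 20 mm from its seat and cannot be lifted out; in them it has 3 mm of play each side
- pull (a point): Middle of the steel bar of the cover's pull handle, 42 mm above the slab's underside, at its centre. The bar runs along the cover's x: 116 mm long, 14 mm thick in y, 16 mm high, 24 mm of free space under it, posts at x = +-52 mm. Moves with the cover
- park (a point): Where the middle of the pull's bar is when the cover lies parked against the stop: incubator x = 0, y = -102, z = 137 mm; axes as the incubator's
- dish_amber: Loose closed culture dish with amber agar, 55 mm diameter, 15 mm high, about 35 g, lying on the chamber floor under the cover, in either of two places: incubator x about 0, y about +60 or +136 mm (the red dish has the other). Origin: centre of its underside; z up through its lid
- dish_red: Loose closed culture dish with red agar, same size, in the other place; stays where it is
- paper: Sheet of brown paper on the bench, fixed, 360 (x) x 260 (y) x 1.5 mm thick; place and yaw vary. Origin: centre of its underside
- paper_free (a point): Point on the paper's upper face, 60 mm from its centre towards its -x side (towards the robot). The paper is free at paper x from -180 to +30 mm over its whole width; the far part holds the microplate and the stack of dishes
- microplate: Loose 24-well plate, 86 (x) x 128 (y) x 18 mm, on the far part of the paper; origin under its centre; not to be disturbed
- dish_stack: Loose stack of three 90 mm dishes handled as one piece, 45 mm high, on the far part of the paper; origin under its centre; not to be disturbed

How it is judged:
By the outcome, as a careful person would: the job done as asked, in the order asked, and still so for the second after the job is handed in, with the robot touching nothing.
It also fails if it takes over 54 s, if anything falls off the work surface, if the arm or the gripper's body presses on something with over 40 N, if the wrist force passes 120 N, or if a joint passes its speed limit or range.

ROBOT

A 6-joint arm with a two-finger parallel gripper is mounted at the origin on the work surface. World frame = base frame: x ahead of the robot, y to its left, z up, the work surface at z = 0. Lengths are in m, angles in rad, forces in N, time in s.
With the tool pointing down it reaches from about 0.25 to 0.725 m from the base axis. Payload 4 kg.
Tool frame: the origin (TCP) lies midway between the tips of the shut fingers; the grasp point (between the pads) lies 19 mm behind it; x points along the fingers, y is the direction in which the jaws open and shut, and the axes are right-handed (so a half turn about x gives the same grasp; the last joint's range is limited). The gripper opens to 85 mm and grips with 20 to 120 N. Pads are 22 mm wide; open, the fingers measure 114 mm over their backs; the gripper's body (76 mm by 85 mm) begins 54 mm behind the grasp point. The pads swing forward as they close: fully open they stand 13 mm farther back than shut.
Start: joints at [1.123, 0.241, 0.005, 1.335, 0, 1.571], TCP at [0.216, 0.451, 0.231] pointing down, gripper open.
Joint ranges: [-2.72, 2.72], [-1.05, 1.87], [-1.09, 1.28], [-1.99, 2.15], [-1.42, 1.44], [-3.14, 3.14]. Speed limits (rad/s): [2.79, 2.79, 3.14, 3.14, 3.14, 3.14].

INTERFACE

Orientations are given as a unit quaternion [x, y, z, w].
In Python, from workcell import * gives the robot as it stands.
- The arm moves only by the tool play_rows, never from a script. Its argument "plan" is a list of rows, each a list of 7 numbers: the shift along the tool's x, y, z in mm, then the turn, a rotation vector about the tool's x, y, z in rad, then the closure, from -1 (fully open) to 1 (shut). In form: [[x, y, z, rx, ry, rz, grip], ...]. A call has 1 to 20 rows; each row shifts and turns the commanded pose from where the row before left it, along the tool's axes as they then stand; what a row does not reach is not made up. A row lasts 1/12 s, in which the tool goes at most 41.7 mm and 7.16 degrees, less where a joint would pass 70% of its speed; a pose out of reach is approached as far as the arm can. A call with a gripper value outside its range is refused whole. The fingers move at their own pace and stop on an object; the grip force is fixed at half the most. Time passes only in rows, so rows that do not move let the fingers close. It gives the time, the measured TCP pose, the force and the opening at its end, in the units of the state.
- get_obs(): the state, without advancing time (a new reading comes with each control period).
- camera(name): name is "side" or "top"; returns a dict with "frame" (480x640x3 uint8, red, green, blue), "depth" (480x640 float32, m along the optical axis (not along the pixel's ray), 0 where there is no reading), "fx", "fy", "cx", "cy" (pixels), "distortion" ([k1, k2, p1, p2, k3] as OpenCV has them; the pictures are not rectified), "camera_from_world" (4x4, takes a point from world to camera coordinates). Camera axes: x right, y up, looking along -z (the intrinsics and any distortion apply to the point x, -y, -z); pixel columns grow to the right and rows downward; lengths in m; the calibration is good to about 2 mm. A picture is of the moment at which its call begins.
- job_done(): hands the job in, once; it reports no verdict.
Trained networks look in a picture, given as the dict that the camera call returned (one of the last four; its "shot" number tells which), for a name from the list of things; names that differ only in an ending like _2 or _b are one class to them, and where a whole thing is asked for, a point or a joint stands for the part that bears it (a point fixed in the world has none). Each returns a list of dicts, best first, with "confidence" (0 to 1); they miss things now and then, are a little off and sometimes report something else, mostly with a low value. They report only what shows in the picture. A call takes as long as a camera call.
- search_frame(thing, picture): "centre" ([x, y, z] in m, in world coordinates, good to about 4 mm: the middle of the surface that is visible of it).
- pinpoint(thing, picture): "centre" ([x, y, z] in m, in world coordinates, good to about 4 mm: a listed point, or the origin of a listed thing).
The state is a dict: "clock": time; "joint_pos": joint angles; "joint_vel": joint speeds; "tau": joint torques, N m; "eef_pos": TCP position; "tool_rot": TCP orientation; "ft_force": force on the tool from outside, world axes, zero at the start; "ft_torque": the same for the moment, N m; "grip_width": finger opening in m.
Only numpy, scipy, OpenCV 4.12 (cv2) and the standard library are available. Lean on these libraries where they do the work, as an engineer would, in place of code of your own. Each camera call takes 0.05 s, during which the arm holds its last target. There are 200 camera calls.

## Working session

There is one attempt and no reset: what is moved stays moved. The work goes in short steps, Python scripts to look and compute and a tool call to move; the robot and the scene stay as the last step left them, time stands still between calls to the robot, and variables do not carry over. Pictures are saved under pics/ and viewed, about 8 in all and at most 12, crops included, and the job is handed in when it is done.

Besides the shell and the picture viewer there is one more tool, called after ">>>" by a JSON object that holds its "method" and its "body", one argument or row to a line. play_rows: Moves the arm, as the interface text tells. Its arguments: {"type":"object","properties":{"plan":{"type":"array","items":{"type":"array","items":{"type":"number"}}}},"required":["plan"]}

```bash
mkdir -p pics; ls; cat > h.py <<'E'
from workcell import *
import numpy as np, cv2
from scipy.spatial.transform import Rotation as R
def shot(n,f=None):
    c=camera(n)
    if f: cv2.imwrite('pics/'+f,c['frame'][:,:,::-1])
    return c
def pix(c,P):
    P=np.atleast_2d(P).astype(float); T=np.array(c['camera_from_world'])
    q=P@T[:3,:3].T+T[:3,3]; q=q*[1,-1,-1]
    K=np.array([[c['fx'],0,c['cx']],[0,c['fy'],c['cy']],[0,0,1.]])
    return cv2.projectPoints(q,np.zeros(3),np.zeros(3),K,np.array(c['distortion'],float))[0][:,0]
def cloud(c):
    K=np.array([[c['fx'],0,c['cx']],[0,c['fy'],c['cy']],[0,0,1.]])
    v,u=np.mgrid[:480,:640]; uv=np.stack([u,v],-1).reshape(-1,1,2).astype(float)
    n=cv2.undistortPoints(uv,K,np.array(c['distortion'],float))[:,0]
    d=c['depth'].reshape(-1,1); q=np.hstack([n*d,d])*[1,-1,-1]
    T=np.array(c['camera_from_world'])
    return ((q-T[:3,3])@T[:3,:3]).reshape(480,640,3)
E
python3 - <<'E'
from h import *
o=get_obs(); print(o['eef_pos'],o['tool_rot'],o['grip_width'],o['clock'])
for n in('top','side'):
    c=shot(n,n+'1.png')
    T=np.array(c['camera_from_world']); print(n,-T[:3,:3].T@T[:3,3])
    for t in('incubator','chamber','cover','pull','park','rear_channel','paper','paper_free','microplate','dish_stack'):
        r=pinpoint(t,c)[:2]; print(t,[(np.round(k['centre'],3),round(k['confidence'],2)) for k in r])
a=cv2.imread('pics/top1.png');b=cv2.imread('pics/side1.png')
E
```

```text
pics
[0.21621479 0.45014437 0.23040951] [ 0.15627615  0.68962028 -0.15770611  0.68929705] 0.08512032988922769 0.0
top [0.35173245 0.08696195 1.4828899 ]
incubator [(array([ 0.546, -0.148,  0.001]), 0.6)]
chamber []
cover [(array([ 0.543, -0.143,  0.004]), 0.19)]
pull [(array([ 0.552, -0.048,  0.129]), 0.96)]
park [(array([ 0.538, -0.246,  0.142]), 0.83)]
rear_channel [(array([ 0.626, -0.145,  0.119]), 0.7)]
paper [(array([ 0.563,  0.331, -0.002]), 0.93)]
paper_free []
microplate []
dish_stack [(array([0.661, 0.423, 0.001]), 0.65)]
side [ 0.49810124 -0.53739812  0.81744849]
incubator [(array([ 0.548, -0.143, -0.001]), 0.8), (array([ 0.558,  0.332, -0.002]), 0.55)]
chamber [(array([ 0.548, -0.044,  0.082]), 0.33)]
cover [(array([ 0.548, -0.047,  0.085]), 0.84)]
pull [(array([ 0.549, -0.046,  0.127]), 0.75)]
park [(array([ 0.535, -0.243,  0.135]), 0.96)]
rear_channel [(array([ 0.622, -0.148,  0.114]), 0.93)]
paper [(array([ 0.557,  0.333, -0.002]), 0.98)]
paper_free [(array([ 0.502,  0.329, -0.   ]), 0.96)]
microplate [(array([0.648, 0.296, 0.001]), 0.69)]
dish_stack [(array([0.663, 0.421, 0.001]), 0.9)]
```

View pics/top1.png

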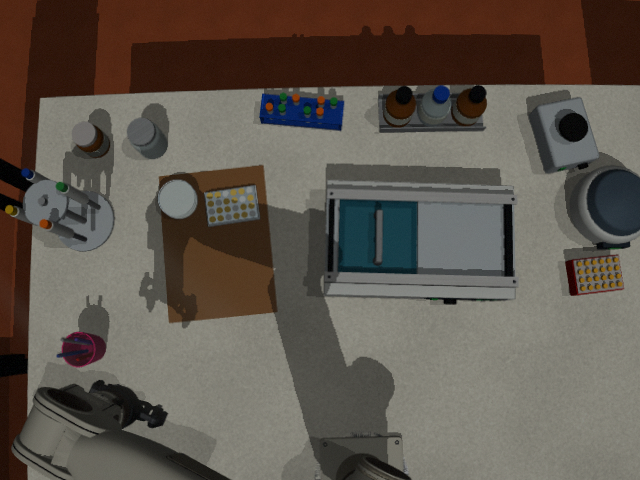

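View pics/side1.png

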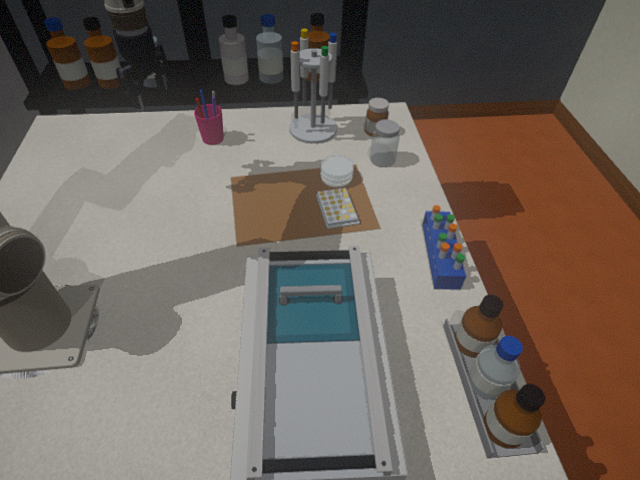

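```bash
python3 - <<'E'
from h import *
for n in('top','side'):
    c=shot(n); X=cloud(c); f=c['frame']; ok=c['depth']>0
    hsv=cv2.cvtColor(f,cv2.COLOR_RGB2HSV)
    m=ok&(hsv[...,0]>78)&(hsv[...,0]<100)&(hsv[...,1]>90)&(X[...,1]<.2)&(X[...,2]>.06)&(X[...,2]<.11)
    p=X[m]; print(n,'teal',m.sum(),p.mean(0),np.median(p[:,2]),cv2.minAreaRect(p[:,:2].astype(np.float32)*1000))
    b=ok&(abs(X[...,0]-.55)<.07)&(abs(X[...,1]+.045)<.03)&(X[...,2]>.117)&(X[...,2]<.16)
    p=X[b]; print('bar',b.sum(),p.mean(0) if len(p) else 0,np.percentile(p[:,2],[10,50,90]),cv2.minAreaRect(p[:,:2].astype(np.float32)*1000))
    # lips: top z ~.119
    l=ok&(abs(X[...,2]-.119)<.004)&(X[...,1]<.1)&(X[...,1]>-.4)&(X[...,0]>.4)&(X[...,0]<.7)
    for s in(0,1):
        q=X[l&((X[...,0]>.545)==s)]; q=q[abs(q[:,0]-np.median(q[:,0]))<.03]
        k=np.polyfit(q[:,1],q[:,0],1); print('lip',s,len(q),k,np.median(q[:,2]))
E
```

```text
top teal 5214 [ 0.55342039 -0.04877771  0.09595431] 0.09601579577784983 ((630.623291015625, -220.49761962890625), (828.9196166992188, 447.5626220703125), 84.89509582519531)
bar 301 [ 0.54720392 -0.04440587  0.13450511] [0.12969405 0.13497434 0.13878286] ((549.4608154296875, -44.8569221496582), (12.210566520690918, 116.45121002197266), 86.83722686767578)
lip 0 1697 [0.05251361 0.45899807] 0.11911910404196287
lip 1 1590 [0.0554779  0.64450794] 0.11906168815781154
side teal 5097 [ 0.55624206 -0.0562157   0.09527877] 0.09530183286894314 ((686.7687377929688, -5.6486358642578125), (486.9047546386719, 216.8264923095703), 17.359418869018555)
bar 606 [ 0.54744263 -0.04923504  0.13115058] [0.12319947 0.13318276 0.13553706] ((547.9745483398438, -46.530548095703125), (17.164743423461914, 114.67720794677734), 86.51016235351562)
lip 0 3078 [0.04950464 0.45754319] 0.11902774298882791
lip 1 3022 [0.0507969  0.64337366] 0.11908011280756489
```

```bash
cat >> h.py <<'E'
YAW=-0.052
def to(xyz,yaw,o=None):
    """shift in present tool axes (mm) and turn to a tool-down pose with jaw axis at world angle yaw (mod pi)"""
    o=o or get_obs(); M=R.from_quat(o['tool_rot']); p=np.array(o['eef_pos'])
    best=None
    for s in(0,np.pi):
        y=np.array([np.cos(yaw+s),np.sin(yaw+s),0]); x=np.array([0,0,-1.])
        N=R.from_matrix(np.stack([x,y,np.cross(x,y)],1)); d=(M.inv()*N).as_rotvec()
        print('turn',d.round(4),'deg',np.degrees(np.linalg.norm(d)).round(1),'shift AFTER turn mm',(N.inv().apply(np.array(xyz)-p)*1000).round(1))
    print('shift before turn',(M.inv().apply(np.array(xyz)-p)*1000).round(1),'pos',p.round(4),'F',np.round(o['ft_force'],1),'grip',round(o['grip_width'],4),'t',o['clock'],'j',np.round(o['joint_pos'],2))
E
python3 - <<'E'
from h import *
to([.5485,-.046,.18],np.pi/2+YAW)
E
```

```text
turn [-0.3958  0.      0.    ] deg 22.7 shift AFTER turn mm [  51.3 -478.8  357.4]
turn [ 2.7458  0.     -0.    ] deg 157.3 shift AFTER turn mm [  51.3  478.8 -357.4]
shift before turn [  51.3 -304.   514.3] pos [0.2165 0.4507 0.2313] F [ 0.1 -0.6  0.4] grip 0.0852 t 1.2 j [ 1.12  0.24  0.    1.34 -0.    1.57]
```

>>> {"method": "play_rows", "body": {
  "plan": [
    [0,0,0,-0.099,0,0,-1],
    [0,0,0,-0.099,0,0,-1],
    [0,0,0,-0.099,0,0,-1],
    [0,0,0,-0.099,0,0,-1],
    [0,-32,23.8,0,0,0,-1],
    [0,-32,23.8,0,0,0,-1],
    [0,-32,23.8,0,0,0,-1],
    [0,-32,23.8,0,0,0,-1],
    [0,-32,23.8,0,0,0,-1],
    [0,-32,23.8,0,0,0,-1],
    [0,-32,23.8,0,0,0,-1],
    [0,-32,23.8,0,0,0,-1],
    [0,-32,23.8,0,0,0,-1],
    [0,-32,23.8,0,0,0,-1],
    [0,-32,23.8,0,0,0,-1],
    [0,-32,23.8,0,0,0,-1],
    [0,-32,23.8,0,0,0,-1],
    [0,-32,23.8,0,0,0,-1],
    [0,-31,24,0,0,0,-1],
    [0,0,0,0,0,0,-1]
  ]
}}

```text
clock: 2.87
eef_pos: [0.5516, -0.0519, 0.2303]
tool_rot: [0.02, 0.706, -0.022, 0.707]
ft_force: [-0.3, 1.0, -1.2]
grip_width: 0.0855
```

```bash
python3 - <<'E'
from h import *
to([.5485,-.046,.108],np.pi/2+YAW)
E
```

```text
turn [-0.0066  0.0019  0.0024] deg 0.4 shift AFTER turn mm [122.3   5.7  -3.4]
turn [ 3.1349e+00  3.8000e-03 -2.9000e-03] deg 179.6 shift AFTER turn mm [122.3  -5.7   3.4]
shift before turn [122.3   6.   -3.7] pos [ 0.5516 -0.0519  0.2303] F [-0.3  1.  -1.2] grip 0.0855 t 2.8667 j [-0.09  0.35  0.15  1.37 -0.   -0.03]
```

>>> {"method": "play_rows", "body": {
  "plan": [
    [25,6,-3.5,-0.005,0,0,-1],
    [25,0,0,0,0,0,-1],
    [25,0,0,0,0,0,-1],
    [22,0,0,0,0,0,-1],
    [15,0,0,0,0,0,-1],
    [10,0,0,0,0,0,-1],
    [0,0,0,0,0,0,0],
    [0,0,0,0,0,0,0]
  ]
}}

```text
clock: 3.53
eef_pos: [0.5451, -0.0397, 0.1093]
tool_rot: [0.016, 0.707, -0.016, 0.707]
ft_force: [-0.7, -0.2, 0.3]
grip_width: 0.0639
```

```bash
python3 - <<'E'
from h import *
to([.5485,-.046,.108],np.pi/2+YAW)
for n in ('top','side'):
    c=shot(n,n+'2.png'); r=pinpoint('pull',c); print([(k['centre'],k['confidence']) for k in r])
a=cv2.imread('pics/top2.png')[160:320,280:560];b=cv2.imread('pics/side2.png')[200:480,200:440]
a=cv2.resize(a,None,fx=1.4,fy=1.4); o=np.zeros((480,800,3),np.uint8); o[:a.shape[0],:a.shape[1]]=a
b=cv2.resize(b,(400,467)); o[:467,400:]=b; cv2.imwrite('pics/m2.png',o)
E
```

```text
turn [ 0.0055 -0.0006 -0.0001] deg 0.3 shift AFTER turn mm [ 1.3 -6.1  3.7]
turn [-3.1361e+00  1.0000e-04 -9.0000e-04] deg 179.7 shift AFTER turn mm [ 1.3  6.1 -3.7]
shift before turn [ 1.3 -6.1  3.7] pos [ 0.5451 -0.0397  0.1093] F [-0.7 -0.2  0.3] grip 0.0639 t 3.5333 j [-0.07  0.41 -0.08  1.08  0.   -0.03]
[([0.5538, -0.0463, 0.1257], 0.84)]
[([0.5487, -0.0429, 0.1236], 0.97)]
```

View pics/m2.png

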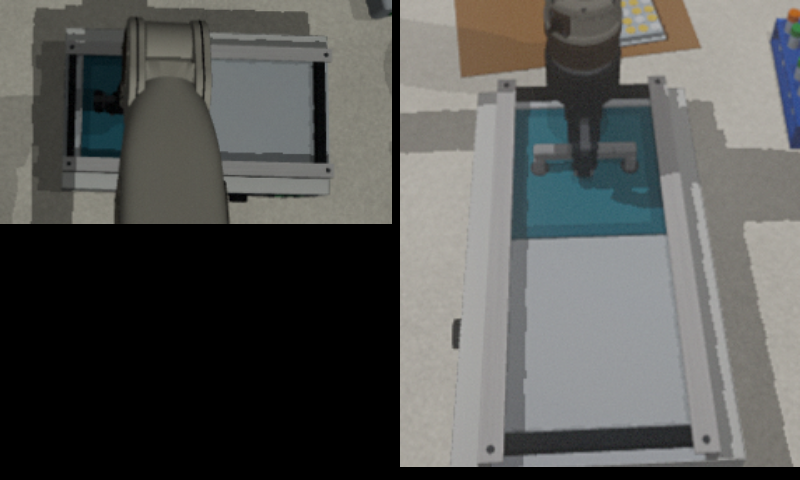

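>>> {"method": "play_rows", "body": {
  "plan": [
    [0,-6,3.5,0.005,0,0,0],
    [0,0,0,0,0,0,0.5],
    [0,0,0,0,0,0,1],
    [0,0,0,0,0,0,1],
    [0,0,0,0,0,0,1],
    [0,0,0,0,0,0,1],
    [0,0,0,0,0,0,1],
    [0,0,0,0,0,0,1],
    [0,0,0,0,0,0,1]
  ]
}}

```text
clock: 4.48
eef_pos: [0.5489, -0.0463, 0.1098]
tool_rot: [0.018, 0.706, -0.018, 0.707]
ft_force: [-0.2, -0.6, 5.6]
grip_width: 0.0127
```

>>> {"method": "play_rows", "body": {
  "plan": [
    [-4,0,0,0,0,0,1],
    [-4,0,0,0,0,0,1],
    [-4,0,0,0,0,0,1],
    [-3,0,0,0,0,0,1],
    [0,0,0,0,0,0,1],
    [0,0,0,0,0,0,1],
    [0,0,0,0,0,0,1]
  ]
}}

```text
clock: 5.07
eef_pos: [0.5482, -0.0461, 0.1241]
tool_rot: [0.018, 0.707, -0.018, 0.707]
ft_force: [-1.0, -0.4, -3.4]
grip_width: 0.0129
```

```bash
cat >> h.py <<'E'
def teal(n='side',bary=-.046):
    c=shot(n); X=cloud(c); hsv=cv2.cvtColor(c['frame'],cv2.COLOR_RGB2HSV)
    m=(c['depth']>0)&(hsv[...,0]>78)&(hsv[...,0]<100)&(hsv[...,1]>90)&(X[...,0]>.44)&(X[...,0]<.66)&(X[...,1]<.08)&(X[...,1]>-.4)&(X[...,2]>.08)&(X[...,2]<.125)
    p=X[m]; a=np.array([.55,-.144]); yv=np.array([-np.sin(YAW),np.cos(YAW)]); xv=np.array([np.cos(YAW),np.sin(YAW)])
    q=(p[:,:2]-a); u,v=q@xv,q@yv
    print(n,len(p),'inc x',np.percentile(u,[1,99]).round(4),'inc y',np.percentile(v,[.5,99.5]).round(4),'z',np.percentile(p[:,2],[5,50,95]).round(4))
    A=np.c_[u,v,np.ones(len(u))]; print(' plane',np.linalg.lstsq(A,p[:,2],rcond=None)[0].round(4))
E
python3 - <<'E'
from h import *
to([.5485,-.046,.123],np.pi/2+YAW); teal()
E
```

```text
turn [ 0.0002 -0.0005 -0.0001] deg 0.0 shift AFTER turn mm [1.1 0.1 0.2]
turn [-3.1414e+00  1.0000e-04 -8.0000e-04] deg 180.0 shift AFTER turn mm [ 1.1 -0.1 -0.2]
shift before turn [1.1 0.1 0.2] pos [ 0.5482 -0.0461  0.1241] F [-1.  -0.4 -3.4] grip 0.0129 t 5.0667 j [-0.08  0.41 -0.05  1.12  0.   -0.03]
side 4639 inc x [-0.0814  0.0735] inc y [0.0107 0.1852] z [0.1074 0.1095 0.1116]
 plane [-0.0012 -0.0023  0.1096]
```

>>> {"method": "play_rows", "body": {
  "plan": [
    [0,-5,0,0,0,0,1],
    [0,-12,0,0,0,0,1],
    [0,-15,0,0,0,0,1],
    [0,-15,0,0,0,0,1],
    [0,-15,0,0,0,0,1],
    [0,-15,0,0,0,0,1],
    [0,-15,0,0,0,0,1],
    [0,-15,0,0,0,0,1],
    [0,-15,0,0,0,0,1],
    [0,-15,0,0,0,0,1],
    [0,-15,0,0,0,0,1],
    [0,-15,0,0,0,0,1],
    [0,-10,0,0,0,0,1],
    [0,-5,0,0,0,0,1],
    [0,-4,0,0,0,0,1],
    [0,0,0,0,0,0,1],
    [0,0,0,0,0,0,1],
    [0,0,0,0,0,0,1]
  ]
}}

```text
clock: 6.62
eef_pos: [0.5389, -0.2312, 0.1243]
tool_rot: [0.018, 0.707, -0.018, 0.707]
ft_force: [0.1, 0.1, -3.5]
grip_width: 0.0129
```

```bash
python3 - <<'E'
from h import *
to([.538,-.246,.118],np.pi/2+YAW); teal(); print(get_obs()['ft_torque'])
E
```

```text
turn [ 0.0011 -0.0002 -0.0004] deg 0.1 shift AFTER turn mm [  6.3 -14.8  -0.1]
turn [-3.1405e+00  7.0000e-04 -3.0000e-04] deg 179.9 shift AFTER turn mm [ 6.3 14.8  0.1]
shift before turn [  6.3 -14.8  -0.1] pos [ 0.5389 -0.2312  0.1243] F [ 0.1  0.1 -3.5] grip 0.0129 t 6.6167 j [-0.41  0.47  0.06  1.16  0.   -0.35]
side 7547 inc x [-0.0844  0.074 ] inc y [-0.1745 -0.0012] z [0.1079 0.1102 0.1122]
 plane [-0.0022 -0.0035  0.1097]
[-0.08547005 -0.05894587 -0.01846194]
```

>>> {"method": "play_rows", "body": {
  "plan": [
    [0,-5,0,0,0,0,1],
    [0,-4,0,0,0,0,1],
    [0,-2,0,0,0,0,1],
    [0,-1,0,0,0,0,1],
    [0,-1,0,0,0,0,1],
    [0,-1,0,0,0,0,1],
    [0,0,0,0,0,0,1]
  ]
}}

```text
clock: 7.25
eef_pos: [0.538, -0.2456, 0.1243]
tool_rot: [0.019, 0.707, -0.018, 0.707]
ft_force: [-0.3, 1.1, -3.8]
grip_width: 0.0127
```

>>> {"method": "play_rows", "body": {
  "plan": [
    [0,-1,0,0,0,0,1],
    [0,-1,0,0,0,0,1],
    [0,0,0,0,0,0,1]
  ]
}}

```text
clock: 7.5
eef_pos: [0.5381, -0.2457, 0.1245]
tool_rot: [0.019, 0.707, -0.016, 0.707]
ft_force: [-0.2, 7.2, -0.3]
grip_width: 0.0129
```

>>> {"method": "play_rows", "body": {
  "plan": [
    [0,-1,0,0,0,0,1],
    [0,-1,0,0,0,0,1],
    [0,0,0,0,0,0,1]
  ]
}}

```text
clock: 7.75
eef_pos: [0.538, -0.2458, 0.1247]
tool_rot: [0.02, 0.707, -0.015, 0.707]
ft_force: [0.1, 11.8, 1.2]
grip_width: 0.0132
```

>>> {"method": "play_rows", "body": {
  "plan": [
    [1.5,1,0,0,0,0,1],
    [1.5,0,0,0,0,0,1],
    [1,0,0,0,0,0,1],
    [1,0,0,0,0,0,1],
    [0.5,0,0,0,0,0,1],
    [0,0,0,0,0,0,1],
    [0,0,0,0,0,0,1]
  ]
}}

```text
clock: 8.33
eef_pos: [0.5382, -0.2456, 0.1198]
tool_rot: [0.019, 0.707, -0.016, 0.707]
ft_force: [-1.1, 10.4, 3.1]
grip_width: 0.013
```

```bash
python3 - <<'E'
from h import *
to([.538,-.246,.1185],np.pi/2+YAW); teal(); print(get_obs()['ft_torque'])
E
```

```text
turn [ 0.0024  0.0008 -0.0055] deg 0.3 shift AFTER turn mm [ 1.3 -0.4 -0.2]
turn [-3.1392e+00  8.6000e-03  1.3000e-03] deg 179.9 shift AFTER turn mm [1.3 0.4 0.2]
shift before turn [ 1.3 -0.4 -0.2] pos [ 0.5382 -0.2456  0.1198] F [-1.1 10.4  3.1] grip 0.013 t 8.3333 j [-0.43  0.49  0.07  1.15  0.01 -0.38]
side 7415 inc x [-0.0853  0.0745] inc y [-0.1898 -0.0163] z [0.1038 0.1059 0.1081]
 plane [-0.0005 -0.0063  0.1052]
[ 1.84247976  0.23793119 -0.12873968]
```

>>> {"method": "play_rows", "body": {
  "plan": [
    [0.7,1.5,0,0,0,0,1],
    [0.3,0,0,0,0,0,1],
    [0,0,0,0,0,0,1],
    [0,0,0,0,0,0,0.6],
    [0,0,0,0,0,0,0.2],
    [0,0,0,0,0,0,-0.2],
    [0,0,0,0,0,0,-0.6],
    [0,0,0,0,0,0,-1],
    [0,0,0,0,0,0,-1],
    [0,0,0,0,0,0,-1],
    [0,0,0,0,0,0,-1]
  ]
}}

```text
clock: 9.3
eef_pos: [0.538, -0.2475, 0.1177]
tool_rot: [0.018, 0.707, -0.018, 0.707]
ft_force: [0.1, -0.3, -0.3]
grip_width: 0.0854
```

>>> {"method": "play_rows", "body": {
  "plan": [
    [-10,0,0,0,0,0,-1],
    [-25,0,0,0,0,0,-1],
    [-35,0,0,0,0,0,-1],
    [-40,0,0,0,0,0,-1],
    [-40,0,0,0,0,0,-1],
    [0,0,-30,0,0,0,-1],
    [0,0,-40,0,0,0,-1],
    [0,0,-40,0,0,0,-1],
    [0,0,-40,0,0,0,-1],
    [0,0,0,0,0,0,-1]
  ]
}}

```text
clock: 10.13
eef_pos: [0.3807, -0.2375, 0.2679]
tool_rot: [0.02, 0.709, -0.019, 0.705]
ft_force: [-0.3, -0.0, 0.1]
grip_width: 0.0853
```

```bash
python3 - <<'E'
from h import *
to([.538,-.246,.1185],np.pi/2+YAW); teal()
for n in('top','side'):
    c=shot(n,n+'3.png')
    for t in('dish_amber','dish_red','cover','pull','chamber'):
        print(n,t,[(np.round(k['centre'],4),round(k['confidence'],2)) for k in pinpoint(t,c)[:2]])
    X=cloud(c); f=c['frame']; hsv=cv2.cvtColor(f,cv2.COLOR_RGB2HSV)
    w=(c['depth']>0)&(abs(X[...,0]-.55)<.08)&(abs(X[...,1]+.046)<.08)&(X[...,2]<.085)&(X[...,2]>.04)&(hsv[...,1]>70)
    k,l,s,ce=cv2.connectedComponentsWithStats(w.astype(np.uint8))
    for i in range(1,k):
        if s[i,4]>60: q=X[l==i]; print(n,s[i,4],ce[i].round(),np.median(hsv[l==i],0),'mean',q.mean(0).round(4),'mid',((q[:,:2].min(0)+q[:,:2].max(0))/2).round(4),'z',np.percentile(q[:,2],[10,90]).round(4))
a=cv2.imread('pics/top3.png')[160:320,300:540];b=cv2.imread('pics/side3.png')[220:480,220:420]
o=np.zeros((520,800,3),np.uint8); o[:267,:400]=cv2.resize(a,(400,267)); o[:,400:]=cv2.resize(b,(400,520)); cv2.imwrite('pics/m3.png',o)
E
```

```text
turn [-0.0026 -0.0061 -0.0019] deg 0.4 shift AFTER turn mm [149.4  -0.3 157.6]
turn [ 3.1389e+00 -3.0000e-03  9.6000e-03] deg 179.8 shift AFTER turn mm [ 149.4    0.3 -157.6]
shift before turn [148.4  -0.2 158.5] pos [ 0.3807 -0.2375  0.2679] F [-0.3 -0.   0.1] grip 0.0853 t 10.1333 j [-0.56  0.13 -0.04  1.41 -0.   -0.5 ]
side 9394 inc x [-0.0852  0.0745] inc y [-0.1892 -0.015 ] z [0.1037 0.1058 0.108 ]
 plane [-0.0005 -0.0059  0.1052]
top dish_amber [(array([ 0.5471, -0.0828,  0.0503]), 0.57)]
top dish_red [(array([ 0.5532, -0.0046,  0.0479]), 0.74), (array([ 0.5609,  0.3339, -0.0017]), 0.26)]
top cover [(array([ 0.5397, -0.2481,  0.0956]), 0.84)]
top pull [(array([ 0.5391, -0.245 ,  0.1369]), 0.86), (array([ 0.5428, -0.1456,  0.002 ]), 0.61)]
top chamber [(array([ 0.5527, -0.0427,  0.0486]), 0.61)]
top 340 [359. 238.] [178. 125.  58.] mean [ 0.5532 -0.006   0.0668] mid [ 0.5531 -0.0058] z [0.0626 0.0709]
top 351 [393. 239.] [ 19. 151.  83.] mean [ 0.548  -0.0841  0.0671] mid [ 0.5488 -0.0837] z [0.0632 0.0709]
side dish_amber [(array([ 0.5511, -0.0852,  0.0507]), 0.7)]
side dish_red [(array([ 0.5539, -0.0072,  0.0472]), 0.84), (array([ 0.6277, -0.1491,  0.1133]), 0.32)]
side cover [(array([ 0.5356, -0.2448,  0.096 ]), 0.87)]
side pull [(array([ 0.5376, -0.2443,  0.1364]), 0.79)]
side chamber [(array([ 0.5531, -0.0483,  0.0521]), 0.98)]
side 302 [311. 292.] [178.  87. 113.] mean [ 0.553  -0.0068  0.0664] mid [ 0.5532 -0.0074] z [0.0647 0.0681]
side 417 [312. 326.] [ 19. 119. 137.] mean [ 0.5477 -0.0848  0.0663] mid [ 0.5479 -0.0845] z [0.0647 0.0679]
```

View pics/m3.png

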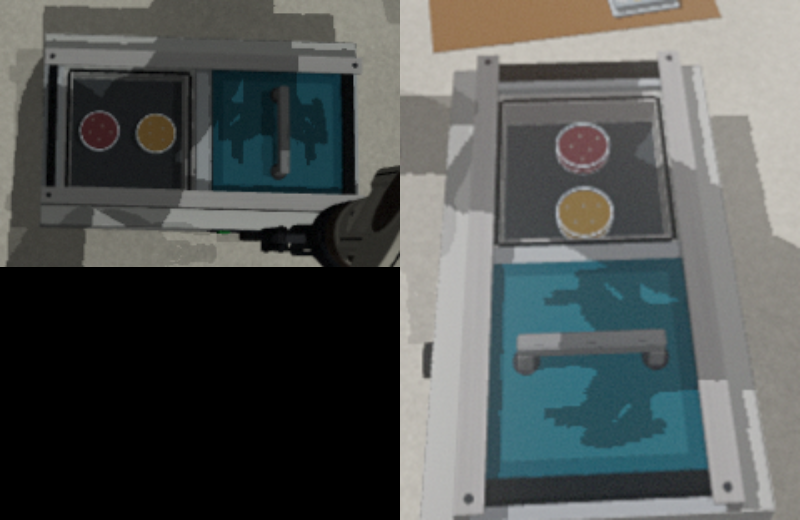

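```bash
python3 - <<'E'
from h import *
to([.548,-.0845,.15],YAW)
E
```

```text
turn [ 1.5714e+00 -5.0000e-04  2.0000e-04] deg 90.0 shift AFTER turn mm [ 117.5  151.2 -163.2]
turn [-1.5702e+00 -2.0000e-04 -5.0000e-04] deg 90.0 shift AFTER turn mm [ 117.5 -151.2  163.2]
shift before turn [117.5 163.  151.3] pos [ 0.3885 -0.2396  0.2675] F [-0.3 -0.7 -0.8] grip 0.0858 t 10.7833 j [-0.55  0.14 -0.02  1.41  0.   -0.5 ]
```

>>> {"method": "play_rows", "body": {
  "plan": [
    [0,0,0,0.1208,0,0,-1],
    [0,0,0,0.1208,0,0,-1],
    [0,0,0,0.1208,0,0,-1],
    [0,0,0,0.1208,0,0,-1],
    [0,0,0,0.1208,0,0,-1],
    [0,0,0,0.1208,0,0,-1],
    [0,0,0,0.1208,0,0,-1],
    [0,0,0,0.1208,0,0,-1],
    [0,0,0,0.1208,0,0,-1],
    [0,0,0,0.1208,0,0,-1],
    [0,0,0,0.1208,0,0,-1],
    [0,0,0,0.1208,0,0,-1],
    [0,0,0,0.1208,0,0,-1],
    [0,25,-27,0,0,0,-1],
    [0,25,-27,0,0,0,-1],
    [0,25,-27,0,0,0,-1],
    [0,25,-27,0,0,0,-1],
    [0,25,-27,0,0,0,-1],
    [0,26,-28,0,0,0,-1],
    [30,0,0,0,0,0,-1]
  ]
}}

```text
clock: 12.45
eef_pos: [0.5559, -0.0804, 0.2429]
tool_rot: [0.515, 0.485, -0.507, 0.492]
ft_force: [1.2, -0.7, 1.3]
grip_width: 0.0859
```

>>> {"method": "play_rows", "body": {
  "plan": [
    [30,0,0,0,0,0,-1],
    [30,0,0,0,0,0,-1],
    [25,0,0,0,0,0,-1],
    [0,0,0,0,0,0,-1],
    [0,0,0,0,0,0,-1],
    [0,0,0,0,0,0,-1]
  ]
}}

```text
clock: 12.95
eef_pos: [0.5484, -0.0847, 0.1543]
tool_rot: [0.513, 0.486, -0.512, 0.488]
ft_force: [-0.2, -0.2, 0.5]
grip_width: 0.0854
```

```bash
python3 - <<'E'
from h import *
to([.548,-.0845,.052],YAW)
E
```

```text
turn [ 0.0006  0.0002 -0.002 ] deg 0.1 shift AFTER turn mm [102.3  -0.4  -0.2]
turn [-3.141e+00  3.200e-03  3.000e-04] deg 180.0 shift AFTER turn mm [102.3   0.4   0.2]
shift before turn [102.3  -0.6  -0.2] pos [ 0.5484 -0.0847  0.1543] F [-0.2 -0.2  0.5] grip 0.0854 t 12.95 j [-0.15  0.39  0.01  1.19  0.    1.47]
```

>>> {"method": "play_rows", "body": {
  "plan": [
    [25,-0.5,0,0,0,0,-1],
    [25,0,0,0,0,0,-1],
    [25,0,0,0,0,0,-1],
    [15,0,0,0,0,0,-1],
    [10,0,0,0,0,0,-1],
    [0,0,0,0,0,0,-0.6],
    [0,0,0,0,0,0,-0.45],
    [0,0,0,0,0,0,-0.45],
    [0,0,0,0,0,0,-0.45],
    [0,0,0,0,0,0,-0.45]
  ]
}}

```text
clock: 13.78
eef_pos: [0.548, -0.0847, 0.0543]
tool_rot: [0.513, 0.486, -0.512, 0.488]
ft_force: [0.1, -0.2, -0.6]
grip_width: 0.0616
```

>>> {"method": "play_rows", "body": {
  "plan": [
    [2,0,0,0,0,0,-0.45],
    [1,0,0,0,0,0,-0.45],
    [0,0,0,0,0,0,-0.45]
  ]
}}

```text
clock: 14.03
eef_pos: [0.5467, -0.0845, 0.0497]
tool_rot: [-0.513, -0.487, 0.513, -0.487]
ft_force: [-0.2, 0.3, -0.7]
grip_width: 0.0619
```

```bash
python3 - <<'E'
from h import *
to([.548,-.0845,.047],YAW)
c=shot('side','s4.png'); a=cv2.imread('pics/s4.png')[230:380,240:400]; cv2.imwrite('pics/s4c.png',cv2.resize(a,(640,600)))
E
```

```text
turn [ 0.0007 -0.      0.0003] deg 0.0 shift AFTER turn mm [ 2.7  1.3 -0.1]
turn [-3.1409e+00 -4.0000e-04 -0.0000e+00] deg 180.0 shift AFTER turn mm [ 2.7 -1.3  0.1]
shift before turn [ 2.7  1.3 -0.1] pos [ 0.5467 -0.0845  0.0497] F [-0.2  0.3 -0.7] grip 0.0619 t 14.0333 j [-0.15  0.49 -0.14  0.95  0.    1.47]
```

View pics/s4c.png

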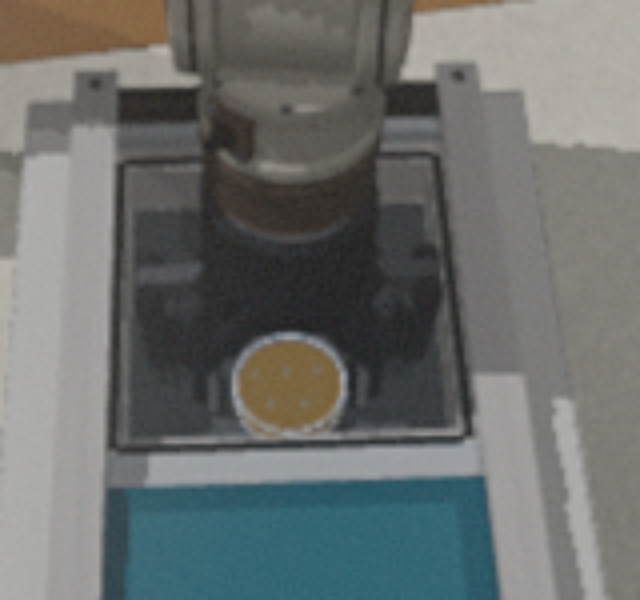

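>>> {"method": "play_rows", "body": {
  "plan": [
    [1.5,1,0,0,0,0,-0.45],
    [1,0,0,0,0,0,-0.45],
    [0,0,0,0,0,0,-0.35],
    [0,0,0,0,0,0,-0.3],
    [0,0,0,0,0,0,-0.2],
    [0,0,0,0,0,0,0.2],
    [0,0,0,0,0,0,1],
    [0,0,0,0,0,0,1],
    [0,0,0,0,0,0,1]
  ]
}}

```text
clock: 14.83
eef_pos: [0.5483, -0.0847, 0.0486]
tool_rot: [0.513, 0.487, -0.512, 0.487]
ft_force: [-1.7, 0.9, 8.4]
grip_width: 0.0527
```

>>> {"method": "play_rows", "body": {
  "plan": [
    [-3,0,0,0,0,0,1],
    [-10,0,0,0,0,0,1],
    [-15,0,0,0,0,0,1],
    [-20,0,0,0,0,0,1],
    [-25,0,0,0,0,0,1],
    [-25,0,0,0,0,0,1],
    [-25,0,0,0,0,0,1],
    [-15,0,0,0,0,0,1],
    [0,0,0,0,0,0,1],
    [0,0,0,0,0,0,1]
  ]
}}

```text
clock: 15.67
eef_pos: [0.5485, -0.0847, 0.1863]
tool_rot: [0.513, 0.486, -0.512, 0.488]
ft_force: [-0.6, 0.3, -1.1]
grip_width: 0.0525
```

```bash
python3 - <<'E'
from h import *
to([.5,.33,.185],YAW)
o=get_obs(); p=o['eef_pos']
c=shot('side','s5.png'); u,v=pix(c,p)[0].astype(int); print(u,v)
X=cloud(c)
for n in('side','top'):
    c=shot(n); X=cloud(c); hsv=cv2.cvtColor(c['frame'],cv2.COLOR_RGB2HSV)
    m=(c['depth']>0)&(hsv[...,0]>12)&(hsv[...,0]<26)&(hsv[...,1]>90)&(np.hypot(X[...,0]-p[0],X[...,1]-p[1])<.045)&(X[...,2]>.12)
    print(n,m.sum(),X[m].mean(0) if m.sum() else '')
    # paper: axes
    m=(c['depth']>0)&(abs(X[...,2])<.008)&(hsv[...,0]<20)&(hsv[...,1]>90)&(X[...,0]>.3)&(X[...,0]<.8)&(X[...,1]>.15)&(X[...,1]<.55)
    print('paper',cv2.minAreaRect(X[m][:,:2].astype(np.float32)*1000),np.median(X[m][:,2]))
f=cv2.imread('pics/s5.png')
cv2.imwrite('pics/s5c.png',cv2.resize(f[max(v-90,0):v+70,max(u-90,0):u+90],(675,600)))
E
```

```text
turn [ 0.0006  0.0003 -0.0024] deg 0.1 shift AFTER turn mm [   1.3  -70.  -411.6]
turn [-3.141e+00  3.800e-03  4.000e-04] deg 180.0 shift AFTER turn mm [  1.3  70.  411.6]
shift before turn [   1.   -69.8 -411.6] pos [ 0.5485 -0.0847  0.1863] F [-0.6  0.3 -1.1] grip 0.0525 t 15.6667 j [-0.15  0.37  0.07  1.26 -0.    1.47]
313 288
side 534 [ 0.54440673 -0.08674885  0.21872893]
paper ((559.8815307617188, 332.0301513671875), (357.12725830078125, 261.97235107421875), 4.666667938232422) 0.000920413628278925
top 48 [ 0.53498762 -0.061614    0.24294701]
paper ((560.1394653320312, 334.5152587890625), (360.37786865234375, 260.2476806640625), 4.7060866355896) 0.0020206015806442158
```

View pics/s5c.png

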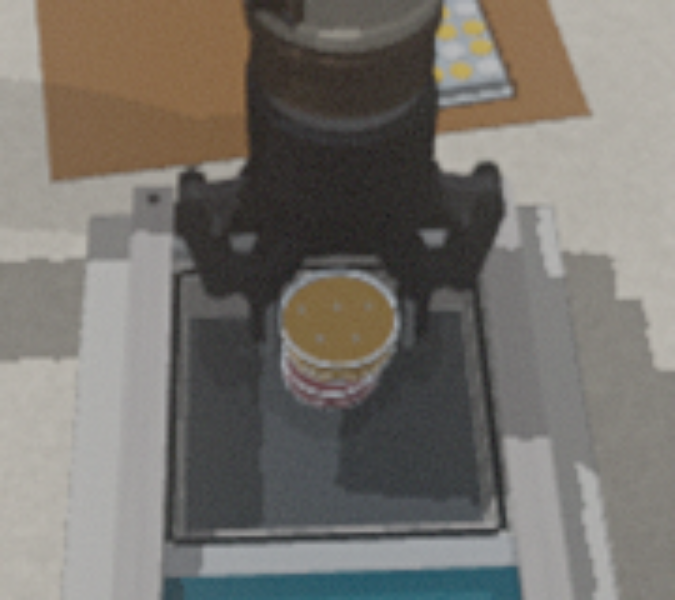

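>>> {"method": "play_rows", "body": {
  "plan": [
    [0,-3,-15,0,0,0,1],
    [0,-6,-30,0,0,0,1],
    [0,-6,-30,0,0,0,1],
    [0,-6,-30,0,0,0,1],
    [0,-6,-30,0,0,0,1],
    [0,-6,-30,0,0,0,1],
    [0,-6,-30,0,0,0,1],
    [0,-6,-30,0,0,0,1],
    [0,-6,-30,0,0,0,1],
    [0,-6,-30,0,0,0,1],
    [0,-6,-30,0,0,0,1],
    [0,-6,-30,0,0,0,1],
    [0,-5,-30,0,0,0,1],
    [0,-4,-25,0,0,0,1],
    [0,-2,-11,0,0,0,1],
    [15,0,0,0,0,0,1],
    [25,0,0,0,0,0,1],
    [25,0,0,0,0,0,1],
    [0,0,0,0,0,0,1],
    [0,0,0,0,0,0,1]
  ]
}}

```text
clock: 17.48
eef_pos: [0.4875, 0.3283, 0.118]
tool_rot: [-0.511, -0.487, 0.515, -0.487]
ft_force: [0.5, 0.2, 0.6]
grip_width: 0.0528
```

```bash
python3 - <<'E'
from h import *
to([.49,.33,-.002],YAW)
o=get_obs(); p=o['eef_pos']
c=shot('side','s6.png'); X=cloud(c); hsv=cv2.cvtColor(c['frame'],cv2.COLOR_RGB2HSV)
m=(c['depth']>0)&(hsv[...,0]>14)&(hsv[...,0]<26)&(hsv[...,1]>90)&(np.hypot(X[...,0]-p[0],X[...,1]-p[1])<.03)&(X[...,2]>.1)&(X[...,2]<.16)
print(m.sum(),X[m].mean(0),np.percentile(X[m][:,2],[10,50,90])-p[2])
E
```

```text
turn [0.0001 0.004  0.0049] deg 0.4 shift AFTER turn mm [120.    2.4  -1.8]
turn [-3.1415 -0.0077  0.0062] deg 180.0 shift AFTER turn mm [120.   -2.4   1.8]
shift before turn [120.    3.   -2.3] pos [0.4875 0.3283 0.118 ] F [0.5 0.2 0.6] grip 0.0528 t 17.4833 j [ 0.59  0.49  0.06  1.15 -0.    2.22]
186 [0.48715388 0.32408558 0.1347604 ] [0.01456504 0.01709234 0.01893395]
```

>>> {"method": "play_rows", "body": {
  "plan": [
    [15,0,0,0,0,0,1],
    [25,0,0,0,0,0,1],
    [25,0,0,0,0,0,1],
    [20,0,0,0,0,0,1],
    [15,0,0,0,0,0,1],
    [8,0,0,0,0,0,1],
    [4,0,0,0,0,0,1],
    [0,0,0,0,0,0,1],
    [0,0,0,0,0,0,1],
    [0,0,0,0,0,0,1],
    [0,0,0,0,0,0,1]
  ]
}}

```text
clock: 18.45
eef_pos: [0.49, 0.3306, 0.0097]
tool_rot: [0.514, 0.487, -0.512, 0.487]
ft_force: [-0.5, 0.7, -0.6]
grip_width: 0.0528
```

>>> {"method": "play_rows", "body": {
  "plan": [
    [2.5,0,0,0,0,0,1],
    [2.5,0,0,0,0,0,1],
    [2,0,0,0,0,0,1],
    [1,0,0,0,0,0,1],
    [0,0,0,0,0,0,1],
    [0,0,0,0,0,0,1]
  ]
}}

```text
clock: 18.95
eef_pos: [0.489, 0.3299, 0.0]
tool_rot: [-0.512, -0.487, 0.513, -0.487]
ft_force: [0.5, 0.1, 0.4]
grip_width: 0.0528
```

>>> {"method": "play_rows", "body": {
  "plan": [
    [0.7,0,0,0,0,0,1],
    [0,0,0,0,0,0,1],
    [0,0,0,0,0,0,1]
  ]
}}

```text
clock: 19.2
eef_pos: [0.4891, 0.33, -0.0004]
tool_rot: [-0.513, -0.487, 0.513, -0.487]
ft_force: [0.9, 0.1, -0.3]
grip_width: 0.0527
```

>>> {"method": "play_rows", "body": {
  "plan": [
    [0.7,0,0,0,0,0,1],
    [0,0,0,0,0,0,1],
    [0,0,0,0,0,0,1]
  ]
}}

```text
clock: 19.45
eef_pos: [0.4891, 0.3299, -0.0011]
tool_rot: [-0.513, -0.487, 0.513, -0.487]
ft_force: [-0.6, 0.5, -0.4]
grip_width: 0.0525
```

>>> {"method": "play_rows", "body": {
  "plan": [
    [0.7,0,0,0,0,0,1],
    [0,0,0,0,0,0,1],
    [0,0,0,0,0,0,1]
  ]
}}

```text
clock: 19.7
eef_pos: [0.4891, 0.33, -0.0018]
tool_rot: [0.513, 0.487, -0.513, 0.487]
ft_force: [-0.2, -0.2, -0.5]
grip_width: 0.0529
```

No contact yet; keep feeling for the paper.

>>> {"method": "play_rows", "body": {
  "plan": [
    [0.7,0,0,0,0,0,1],
    [0,0,0,0,0,0,1],
    [0,0,0,0,0,0,1]
  ]
}}

```text
clock: 19.95
eef_pos: [0.4892, 0.33, -0.0018]
tool_rot: [0.513, 0.487, -0.513, 0.487]
ft_force: [-1.8, -1.0, 5.5]
grip_width: 0.0532
```

>>> {"method": "play_rows", "body": {
  "plan": [
    [0.5,0,0,0,0,0,1],
    [0,0,0,0,0,0,1],
    [0,0,0,0,0,0,1]
  ]
}}

```text
clock: 20.2
eef_pos: [0.4892, 0.33, -0.0018]
tool_rot: [0.513, 0.487, -0.512, 0.487]
ft_force: [-3.1, -2.4, 8.8]
grip_width: 0.0529
```

>>> {"method": "play_rows", "body": {
  "plan": [
    [-0.9,0,0,0,0,0,1],
    [0,0,0,0,0,0,1],
    [0,0,0,0,0,0,-0.2],
    [0,0,0,0,0,0,-0.3],
    [0,0,0,0,0,0,-0.4],
    [0,0,0,0,0,0,-0.55],
    [0,0,0,0,0,0,-0.7],
    [0,0,0,0,0,0,-0.8],
    [0,0,0,0,0,0,-0.8],
    [0,0,0,0,0,0,-0.8]
  ]
}}

```text
clock: 21.03
eef_pos: [0.4891, 0.3299, -0.0022]
tool_rot: [-0.513, -0.487, 0.513, -0.487]
ft_force: [-0.7, -0.2, 0.4]
grip_width: 0.0769
```

>>> {"method": "play_rows", "body": {
  "plan": [
    [-3,0,0,0,0,0,-0.8],
    [-8,0,0,0,0,0,-0.8],
    [-15,0,0,0,0,0,-0.8],
    [-30,0,0,0,0,0,-0.8],
    [-40,0,0,0,0,0,-0.8],
    [-40,0,0,0,0,0,-0.8],
    [-40,0,0,0,0,0,-0.8],
    [0,-30,0,0,0,0,-0.8],
    [0,-40,0,0,0,0,-0.8],
    [0,-40,0,0,0,0,-0.8],
    [0,0,0,0,0,0,-0.8],
    [0,0,0,0,0,0,-0.8]
  ]
}}

```text
clock: 22.03
eef_pos: [0.3773, 0.3355, 0.1749]
tool_rot: [0.512, 0.488, -0.512, 0.488]
ft_force: [0.4, 0.3, -0.4]
grip_width: 0.0768
```

```bash
python3 - <<'E'
from h import *
o=get_obs(); print(o['clock'],o['eef_pos'],o['grip_width']); teal()
for n in('top','side'):
    c=shot(n,n+'7.png')
    for t in('dish_amber','dish_red','cover','pull','microplate','dish_stack'):
        print(n,t,[(np.round(k['centre'],4),round(k['confidence'],2)) for k in pinpoint(t,c)[:1]])
E
```

```text
22.0333 [0.37733882 0.33549984 0.17490062] 0.07676890579270232
side 9426 inc x [-0.0846  0.0745] inc y [-0.1895 -0.015 ] z [0.1037 0.1058 0.108 ]
 plane [-0.0008 -0.0061  0.1052]
top dish_amber [(array([0.4866, 0.3284, 0.0006]), 0.69)]
top dish_red [(array([ 0.5567, -0.0069,  0.0491]), 0.63)]
top cover [(array([ 0.5367, -0.249 ,  0.0947]), 0.75)]
top pull [(array([ 0.5393, -0.2444,  0.1356]), 0.77)]
top microplate []
top dish_stack [(array([0.6643, 0.4234, 0.002 ]), 0.94)]
side dish_amber [(array([ 0.5338, -0.2409,  0.0939]), 0.45)]
side dish_red [(array([ 0.5545, -0.0074,  0.0493]), 0.73)]
side cover [(array([ 0.5363, -0.2428,  0.0941]), 0.83)]
side pull [(array([ 0.5392, -0.2442,  0.1378]), 0.76)]
side microplate [(array([0.6476, 0.2969, 0.0041]), 0.73)]
side dish_stack [(array([0.6596, 0.423 , 0.0008]), 0.63)]
```

View pics/side7.png

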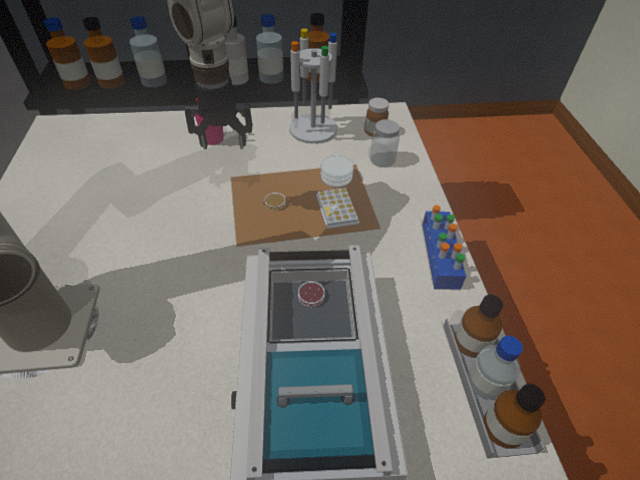

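```bash
python3 -c "
from h import *
print(job_done())"
```

```text
the job is handed in; nothing more can be done
None
```

The job is done and handed in, at about 22 s of the 54 s allowed. No verdict came back.

- **Cover:** I lifted the teal cover about 14 mm, slid it 200 mm along its channels until I felt the stop (about 12 N), lowered it onto the deck and let go. The last depth check puts its edges at incubator y ≈ -189.5 and -15 mm, against -190 and -14 mm nominal. Its top reads 105 to 106 mm.
- **Amber dish:** I gripped it across x in the chamber and carried it to the free part of the paper. I lowered it until I felt contact (about 9 N at most) and let it go. It lies lid up at about (0.487, 0.328) m.
- **Everything else:** The red dish, microplate and stack show the same positions as before, within network noise. The arm stands clear with no contact force.

**Checks that disagreed:**
- In the last side picture the network placed "dish_amber" on the cover with low confidence (0.45). That is a false report: the picture and the top view both show it on the paper.
- The network missed the microplate in the last top view but found it in the side view.
- The depth fit on the parked cover shows a slope of about 0.3°. I took this as depth or calibration error and did not test it further.

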